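Refit the washed barrel to the filler

TASK

Put the washed blue barrel back on the hand filler: lower it, without dropping it, into the sloping seat so that it lies fully home with its flange behind the slotted plate, in the gap in front of the keeper, and let go of it. Then run the plunger down into the barrel as far as it goes. Leave the sauce bottles and the steel pan where they stand.

Things in the scene. Friction and masses are not known exactly. Their poses are not given: they have to be found in the camera images.
- barrel_mid (a point): Where to grasp the loose blue barrel (0.22-0.4 kg; 60 N grip is safe): on its axis, 62 mm in front of the flange's front face. Blue tube 56 mm diameter, 150 mm long, white conical nozzle 38 mm long at its front. x along the axis from nozzle to flange; roll about x is of no account. Starts lying level, axis about 87 mm above the counter, flange end roughly away from the robot.
- barrel_flange (a point): Centre of the front face of the barrel's round blue flange, on the barrel's axis; same axes as barrel_mid. The flange is 80 mm in diameter, 6 mm thick, at the rear end of the tube; a 48 mm bore, 51 mm deep, opens at its rear face.
- seat (a point): Fixed point on the hand filler, about 170 mm up: where barrel_flange belongs. Axes of the sloping bed: x uphill (30 degrees above level, roughly away from the robot), y level, z square to the bed, up. The barrel goes in along -z, its x along this x. Two 45 degree seats in the slotted plate, and two in the front saddle, carry its axis at y = 0, z = 0.
- slot_mouth (a point): Centre of the mouth of the steel slotted plate, 6 mm downhill of and 37 mm above seat in the bed's axes; same axes. The plate spans seat x = -12 to 0 mm and is 120 mm wide; its slot, open upwards, is 60 mm wide up to seat z = +16 mm and flares above that. The flange goes behind it (uphill side), the tube in the slot.
- keeper (a point): Middle of the steel keeper behind the slotted plate, on the seat's axis; same axes as seat. It spans seat x = +16 to +22 mm, its two cheeks reach z = +10 mm with lips leaning uphill to z = +25 mm. The flange drops into the 16 mm gap between slotted plate and keeper.
- saddle (a point): Middle of the low front saddle under the nozzle end, on the seat's axis; same axes as seat. It spans seat x = -130 to -120 mm; its cheeks reach z = -8 mm. Between it and the slotted plate the barrel's sides are free for fingers; the bed's floor lies at z = -56 mm.
- filler: The hand filler's white stand (base 400 by 150 mm), fixed to the counter; origin on the counter straight under seat, x level in the uphill direction, z up.
- plunger_grip (a point): Centre of the upright round red grip on the black plunger carriage: 26 mm diameter, 50 mm long, standing along the bed's z, 25 mm of it above and below this point; the carriage's top is 43 mm below this point. Same axes as seat; it rides at seat z = +57 mm and, with the plunger fully back, at seat x = +112 mm.
- plunger (a joint): Travel in m of the plunger carriage down the slope (seat -x): 0 fully back, 0.070 at its stop; starts within 0.008 of fully back. It stays where left; moving it takes about 6 N plus 1 N per 0.1 m/s. The rubber head, 43 mm diameter, has its front at seat x = +36 mm minus the travel, so at the stop it is well inside the barrel.
- rack: Fixed wire draining rack in a white tray (240 by 170 mm, rim 24 mm high); origin on the counter under the barrel, x along its wires. The barrel lies on two wires 36 mm apart, tops 65 mm above the counter, its flange beyond their end; two outer wires 67 mm to either side, tops 59 mm up. Free beside the barrel for fingers.
- ketchup: Bystander, leave alone: upright red squeeze bottle, 58 mm in diameter, 185 mm tall; origin at the centre of its foot.
- mustard: Bystander, leave alone: upright yellow squeeze bottle, 58 mm in diameter, 185 mm tall; origin at the centre of its foot.
- steel_pan: Bystander, leave alone: lidded steel pan 176 by 126 mm, 81 mm tall; origin at the centre of its foot.
There are look-alikes about, which are no part of the job. Of the things shaped like the part that bears barrel_mid, the blue one is meant.

How it is judged:
By the outcome, as a careful person would: the job done as asked, in the order asked, and still so for the second after the job is handed in, with the robot touching nothing.
It also fails if it takes over 51 s, if anything falls off the work surface, if the arm or the gripper's body presses on something with over 40 N, if the wrist force passes 120 N, or if a joint passes its speed limit or range.

ROBOT

A 6-joint arm with a two-finger parallel gripper is mounted at the origin on the work surface. World frame = base frame: x ahead of the robot, y to its left, z up, the work surface at z = 0. Lengths are in m, angles in rad, forces in N, time in s.
With the tool pointing down it reaches from about 0.425 to 0.95 m from the base axis. Payload 3.5 kg.
Tool frame: the origin (TCP) lies midway between the tips of the shut fingers; the grasp point (between the pads) lies 19 mm behind it; z points along the fingers, y is the direction in which the jaws open and shut (so a half turn about z gives the same grasp; the last joint's range is limited). The gripper opens to 85 mm and grips with 20 to 120 N. Pads are 22 mm wide; open, the fingers measure 114 mm over their backs; the gripper's body (76 mm by 85 mm) begins 54 mm behind the grasp point. The pads swing forward as they close: fully open they stand 13 mm farther back than shut.
Start: joints at [-1.456, 0.286, 1.577, -0, 1.279, -0.15], TCP at [0.177, -0.651, 0.192] pointing down, gripper open.
Joint ranges: [-2.77, 2.77], [-0.9, 2.22], [0.21, 2.48], [-1.53, 4.67], [0.24, 2.81], [-2.84, 2.84]. Speed limits (rad/s): [2.79, 2.79, 3.14, 3.14, 3.14, 3.14].

INTERFACE

Orientations are given as a unit quaternion [x, y, z, w].
In Python, from cell import arm gives the robot as it stands. Calls block until the motion is done:
- arm.goto(position, orientation): joint-space move of the TCP to a pose.
- arm.movel(position, frame=None, speed=0.15, guard=None): straight line of the TCP; frame=None keeps the orientation; speed is the mean speed in m/s. With guard (N) it stops when the force on the tool has changed by that much, and returns True; else False.
- arm.move_joints(angles): joint-space move.
- arm.command_gripper(opening): finger opening in m; the grip force is fixed at half the most; returns when the fingers have stopped.
- arm.pause(seconds).
- arm.ik(position, orientation): joint angles nearest the present ones, or None.
- arm.camera(name): name is "side" or "top" or "wrist"; returns a dict with "image" (480x640x3 uint8, red, green, blue), "depth" (480x640 float32, m along the optical axis (not along the pixel's ray), 0 where there is no reading), "mtx" (3x3 intrinsics, pixels), "camera_from_world" (4x4, takes a point from world to camera coordinates); the wrist camera has in their place "T_tool_cam" (4x4, takes a point from camera to tool coordinates, whose origin is the TCP and whose axes are the flange's). Camera axes: x right, y down, z forward; pixel columns grow to the right and rows downward; lengths in m; the calibration is good to about 2 mm. The wrist camera is an equidistant fisheye: a pixel r from the principal point sees the ray r / f radians off the axis. A picture is of the moment at which its call begins: read the wrist's pose just before it.
A pose or a line that the arm cannot do raises arm.IKError and nothing moves.
- arm.job_done(): hands the job in, once; it reports no verdict.
Readings, each from a call of its own:
- arm.read_t(): time.
- arm.read_q(): joint angles.
- arm.read_qvel(): joint speeds.
- arm.read_tau(): joint torques, N m.
- arm.read_tcp_pos(): TCP position.
- arm.read_tcp_rot(): TCP orientation.
- arm.read_force(): force on the tool from outside, world axes, zero at the start.
- arm.read_torque(): the same for the moment, N m.
- arm.read_opening(): finger opening in m.
Only numpy, scipy, OpenCV 4.12 (cv2) and the standard library are available. Lean on these libraries where they do the work, as an engineer would, in place of code of your own. Each camera call takes 0.05 s, during which the arm holds its last target. There are 200 camera calls.

## Working session

There is one attempt and no reset: what is moved stays moved. The work goes in short steps, each a Python script; the robot and the scene stay as the last script left them, time stands still between calls to the robot, and variables do not carry over. Pictures are saved under pics/ and viewed, on a budget of 10 in all, crops included, one or two more only if the job needs it, and the job is handed in when it is done.

```bash
ls; mkdir -p pics; python3 - <<'E'
from cell import arm
import cv2,numpy as np,pickle
d={}
for n in("top","side","wrist"):
    c=arm.camera(n); d[n]=c
    cv2.imwrite(f"pics/{n}0.png",c["image"][:,:,::-1])
    print(n,c["mtx"].tolist()); print(np.round(c.get("camera_from_world",c.get("T_tool_cam")),3).tolist())
pickle.dump(d,open("c0.pkl","wb"))
print(arm.read_t(),arm.read_tcp_rot())
E
```

```text
pics
top [[506.54428352781053, 0.0, 327.50808166878073], [0.0, 506.54428352781053, 244.48358847366404], [0.0, 0.0, 1.0]]
[[0.01, -1.0, 0.005, -0.019], [-0.982, -0.01, -0.19, 0.509], [0.19, -0.003, -0.982, 1.656], [0.0, 0.0, 0.0, 1.0]]
side [[548.4225598707025, 0.0, 323.0462407775902], [0.0, 548.4225598707025, 227.31600712116625], [0.0, 0.0, 1.0]]
[[0.843, -0.538, -0.018, -0.41], [-0.29, -0.424, -0.858, 0.291], [0.454, 0.728, -0.513, 1.545], [0.0, 0.0, 0.0, 1.0]]
wrist [[371.64829954431775, 0.0, 319.8519559691322], [0.0, 371.64829954431775, 241.6170992776032], [0.0, 0.0, 1.0]]
[[-0.0, -0.945, -0.327, 0.085], [1.0, 0.0, -0.001, 0.0], [0.001, -0.327, 0.945, -0.182], [0.0, 0.0, 0.0, 1.0]]
0.15 [ 9.91250112e-01  1.31993710e-01  1.81445147e-05 -9.35241824e-04]
```

View pics/top0.png

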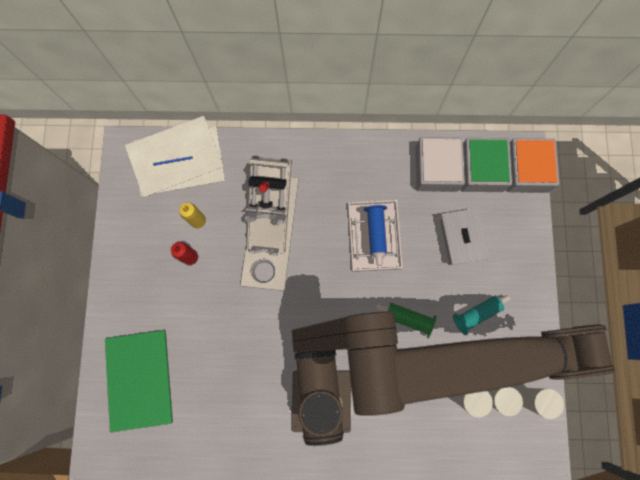

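View pics/side0.png

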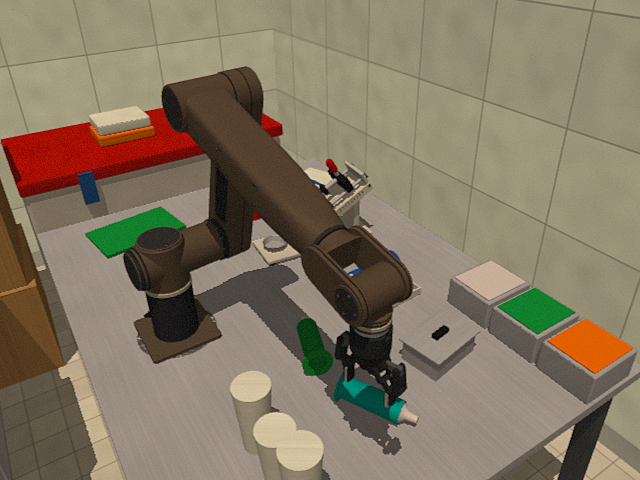

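The top view shows the blue barrel on its rack at (377,232), flange up at (376,209) and nozzle at (379,260). The filler is at (267,220) with its red grip at (264,187). Look-alikes are the green barrel (410,318), the teal one (482,314) and a blue pen (172,161). The barrel on the rack fits the description. The bottles are at (192,215) and (184,253), the pan at (463,235).

```bash
cat > h.py <<'E'
import cv2,numpy as np,pickle
from scipy.spatial.transform import Rotation as R
def cloud(c):
    "world point per pixel (pinhole camera)"
    K=c["mtx"];T=np.linalg.inv(c["camera_from_world"]);v,u=np.mgrid[:480,:640];z=c["depth"]
    p=np.stack([(u-K[0,2])/K[0,0]*z,(v-K[1,2])/K[1,1]*z,z],-1)
    P=p@T[:3,:3].T+T[:3,3]; P[z==0]=np.nan; return P
def wrist_T(arm):
    T=np.eye(4);T[:3,:3]=R.from_quat(arm.read_tcp_rot()).as_matrix();T[:3,3]=arm.read_tcp_pos();return T
def wcloud(c,T):
    K=c["mtx"];v,u=np.mgrid[:480,:640];z=c["depth"]
    x=(u-K[0,2])/K[0,0];y=(v-K[1,2])/K[1,1];r=np.hypot(x,y)+1e-9
    k=np.tan(np.minimum(r,1.5))/r
    p=np.stack([x*k*z,y*k*z,z],-1);M=T@c["T_tool_cam"]
    P=p@M[:3,:3].T+M[:3,3];P[z==0]=np.nan;return P
E
python3 - <<'E'
from h import *
d=pickle.load(open("c0.pkl","rb"));c=d["top"];P=cloud(c);im=c["image"].astype(int)
a=cv2.resize(c["image"][140:300,225:425],None,fx=4,fy=4,interpolation=cv2.INTER_CUBIC)[:600]
cv2.imwrite("pics/crop1.png",a[:,:,::-1])
m=(im[...,2]>im[...,0]+40)&(im[...,2]>im[...,1]+30);m[:190]=0;m[:,:345]=0;m[275:]=0;m[:,405:]=0
Q=P[m];print(len(Q));
for x0 in np.arange(.45,.75,.02):
    q=Q[(Q[:,0]>=x0)&(Q[:,0]<x0+.02)]
    if len(q): print(round(x0,2),len(q),q.mean(0).round(3),q.min(0).round(3),q.max(0).round(3))
r=(im[...,0]>120)&(im[...,1]<60);r[175:200,255:275]&=True
q=P[175:200,255:275][r[175:200,255:275]];print("red",len(q),np.nanmedian(q,0),np.nanmax(q,0),np.nanmin(q,0))
E
```

```text
749
0.47 74 [ 0.482 -0.177  0.11 ] [ 0.473 -0.204  0.092] [ 0.49  -0.155  0.12 ]
0.49 93 [ 0.5   -0.176  0.111] [ 0.49  -0.201  0.096] [ 0.51  -0.152  0.121]
0.51 94 [ 0.52  -0.176  0.11 ] [ 0.51  -0.202  0.096] [ 0.53  -0.152  0.127]
0.53 93 [ 0.54  -0.173  0.111] [ 0.53  -0.198  0.093] [ 0.55  -0.149  0.124]
0.55 93 [ 0.56  -0.172  0.109] [ 0.551 -0.199  0.096] [ 0.57  -0.149  0.124]
0.57 85 [ 0.58  -0.171  0.111] [ 0.57  -0.196  0.095] [ 0.59  -0.149  0.124]
0.59 98 [ 0.6  -0.17  0.11] [ 0.59  -0.196  0.092] [ 0.61  -0.145  0.122]
0.61 115 [ 0.62  -0.169  0.112] [ 0.61  -0.204  0.086] [ 0.629 -0.134  0.137]
red 45 [0.62953294 0.17781677 0.29585169] [0.64181355 0.19026732 0.30605709] [0.61993522 0.16914804 0.28584985]
```

View pics/crop1.png

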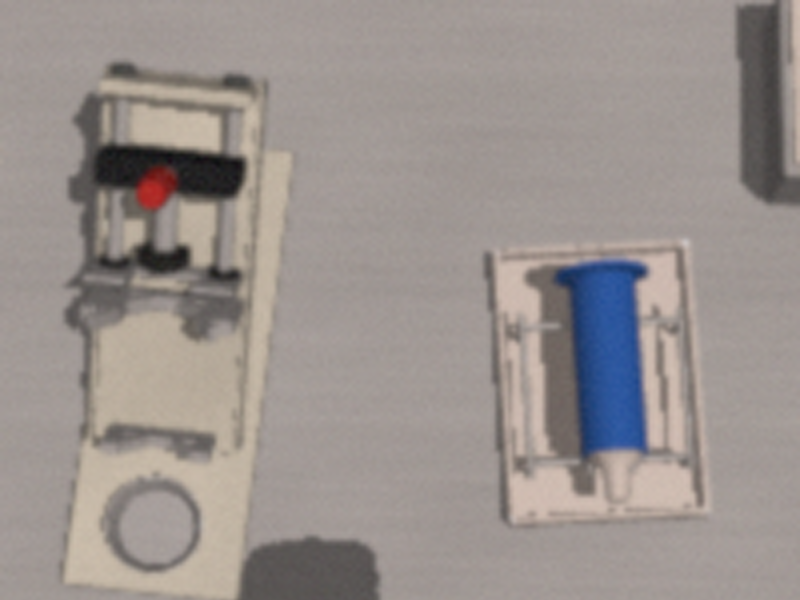

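The enlarged crop shows the barrel clearly, with its flange rim at crop (603,268) and its tube end at (615,455). The filler shows its plate at about y=290, saddle at about y=437 and grip top at (155,190). Blue points give an axis height of about 0.087, which agrees. Next I check reachability and look closely at the filler with the hand empty.

```bash
cat >> h.py <<'E'
def bed(yaw):
    "rotation whose columns are the bed's axes in world"
    return R.from_euler('z',yaw)*R.from_euler('y',-np.pi/6)
FLIP=R.from_euler('x',np.pi)       # tool: x along part x, z down
HALF=R.from_euler('z',np.pi)
E
python3 - <<'E'
from h import *
from cell import arm
S=np.array([.571,.184,.17]);B=bed(np.deg2rad(-6.4))
for nm,f in (("xup",FLIP),("xdown",FLIP*HALF)):
    q=(B*f).as_quat(); g=(R.from_euler('z',.066)*f).as_quat()
    for p,o in ((S+B.apply([-40,0,110])*1 if 0 else S+B.apply(np.array([-40,0,110])/1e3),q),(S+B.apply(np.array([-62,0,-19])/1e3),q),(np.array([.56,-.172,.068]),g),(np.array([.56,-.172,.2]),g),(S+B.apply(np.array([130,0,57])/1e3),q)):
        j=arm.ik(p,o);print(nm,None if j is None else np.round(j,2))
q=(B*FLIP).as_quat()
arm.goto(S+B.apply(np.array([-40,0,110])/1e3),q)
T=wrist_T(arm);c=arm.camera("wrist");pickle.dump((T,c),open("w1.pkl","wb"))
cv2.imwrite("pics/w1.png",c["image"][:,:,::-1]);print(arm.read_t(),T.round(3).tolist())
E
```

```text
xup [ 0.3  -0.38  2.19 -0.27  0.86  2.11]
xup [ 0.26 -0.14  2.24 -0.34  0.57  2.18]
xup [-0.47  0.23  1.89 -0.    1.02  1.03]
xup [-0.47  0.09  1.79 -0.    1.26  1.03]
xup [ 0.17 -0.04  1.84 -0.19  0.85  1.94]
xdown [ 0.3  -0.38  2.19 -0.27  0.86 -1.03]
xdown [ 0.26 -0.14  2.24 -0.34  0.57 -0.96]
xdown [-0.47  0.23  1.89 -0.    1.02 -2.11]
xdown [-0.47  0.09  1.79 -0.    1.26 -2.11]
xdown [ 0.17 -0.04  1.84 -0.19  0.85 -1.2 ]
3.325 [[0.861, -0.112, 0.497, 0.482], [-0.097, -0.994, -0.056, 0.194], [0.5, 0.0, -0.866, 0.245], [0.0, 0.0, 0.0, 1.0]]
```

View pics/w1.png

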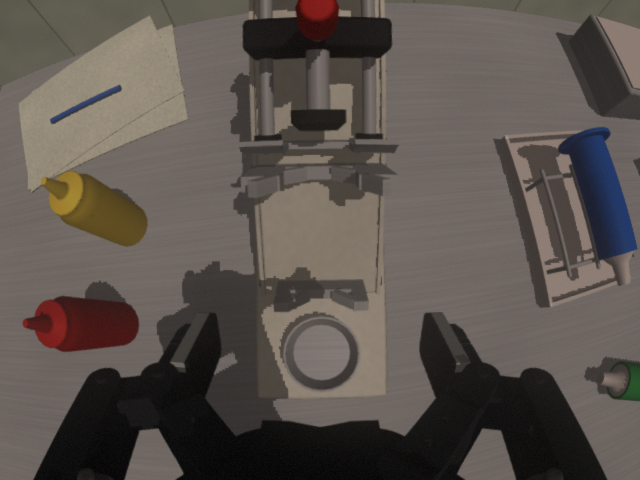

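The wrist view shows the filler nearly symmetric about u≈319: rods at u 265 and 370, slotted plate at v≈180, keeper at v≈147, saddle at v≈293, and the bottles well to the left. Next I enlarge it and take sections from the depth in tentative seat axes.

```bash
python3 - <<'E'
from h import *
T,c=pickle.load(open("w1.pkl","rb"));P=wcloud(c,T)
S=np.array([.571,.184,.17]);B=bed(np.deg2rad(-6.4))
Q=B.inv().apply((P-S).reshape(-1,3)).reshape(480,640,3)*1e3
pickle.dump(Q,open("Q.pkl","wb"))
cv2.imwrite("pics/w1c.png",cv2.resize(c["image"][90:315,220:415],None,fx=4,fy=4,interpolation=cv2.INTER_CUBIC)[:600,:,::-1])
print("rows: v, then x,y,z at columns")
for v in list(range(134,200,3))+list(range(276,312,4)):
    print(v,[tuple(np.round(Q[v,u]).astype(int)) if np.isfinite(Q[v,u,0]) else None for u in (262,268,290,345,365,372)])
im=c["image"].astype(int);r=(im[...,0]>110)&(im[...,1]<50);r[60:]=0;q=Q[r];print("grip",len(q),np.nanmedian(q,0),q[np.nanargmax(q[:,2])])
r=np.zeros((480,640),bool);r[0:40,250:390]=1;
# tube sides of bed, disc, rod centres
for v in (70,90,120): 
    z=Q[v,240:400]; print(v,[(u+240,*np.round(z[u]).astype(int)) for u in range(0,160) if np.isfinite(z[u,0]) and z[u,2]>-18][::6])
E
```

```text
rows: v, then x,y,z at columns
134 [(np.int64(32), np.int64(49), np.int64(-28)), (np.int64(32), np.int64(44), np.int64(-27)), (np.int64(30), np.int64(28), np.int64(-58)), (np.int64(30), np.int64(-23), np.int64(-56)), (np.int64(32), np.int64(-38), np.int64(-24)), (np.int64(32), np.int64(-44), np.int64(-22))]
137 [(np.int64(30), np.int64(48), np.int64(-21)), (np.int64(29), np.int64(44), np.int64(-24)), (np.int64(27), np.int64(28), np.int64(-57)), (np.int64(27), np.int64(-24), np.int64(-59)), (np.int64(29), np.int64(-38), np.int64(-23)), (np.int64(29), np.int64(-44), np.int64(-22))]
140 [(np.int64(27), np.int64(49), np.int64(-22)), (np.int64(27), np.int64(43), np.int64(-22)), (np.int64(24), np.int64(28), np.int64(-57)), (np.int64(25), np.int64(-23), np.int64(-53)), (np.int64(29), np.int64(-33), np.int64(22)), (np.int64(29), np.int64(-38), np.int64(23))]
143 [(np.int64(28), np.int64(41), np.int64(24)), (np.int64(27), np.int64(37), np.int64(23)), (np.int64(23), np.int64(26), np.int64(-32)), (np.int64(23), np.int64(-22), np.int64(-33)), (np.int64(27), np.int64(-33), np.int64(24)), (np.int6
[... 7804 characters left out ...]
np.int64(6)), (324, np.int64(82), np.int64(-3), np.int64(6))]
90 [(307, np.int64(67), np.int64(10), np.int64(2)), (313, np.int64(66), np.int64(5), np.int64(7)), (319, np.int64(66), np.int64(0), np.int64(7)), (325, np.int64(66), np.int64(-4), np.int64(6))]
120 [(291, np.int64(44), np.int64(22), np.int64(1)), (298, np.int64(44), np.int64(16), np.int64(14)), (304, np.int64(44), np.int64(11), np.int64(17)), (310, np.int64(43), np.int64(7), np.int64(19)), (316, np.int64(43), np.int64(3), np.int64(21)), (322, np.int64(43), np.int64(-2), np.int64(19)), (329, np.int64(43), np.int64(-7), np.int64(18)), (335, np.int64(43), np.int64(-11), np.int64(16)), (341, np.int64(43), np.int64(-16), np.int64(11))]
```

View pics/w1c.png

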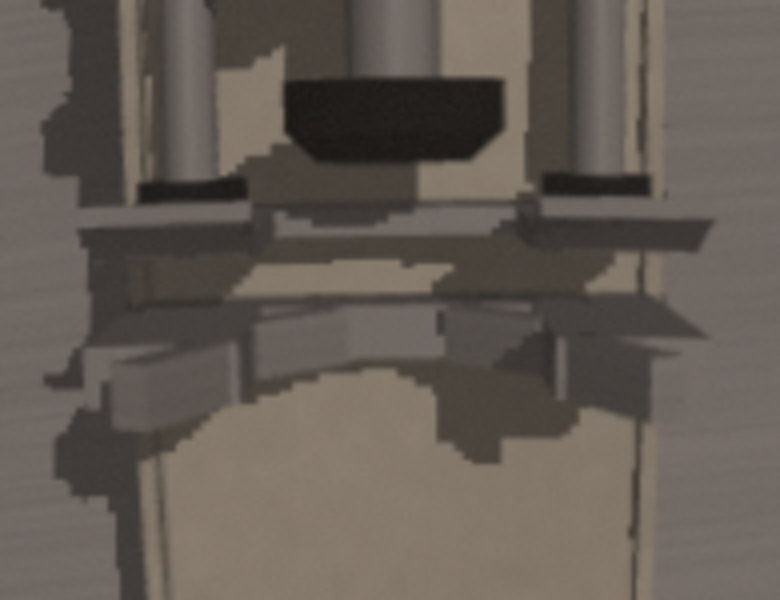

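The sections agree with the given geometry: plate rear at x≈+2.3 (expect 0), saddle rear at −118 (−120), floor at −57.5 (−56), keeper lip top at 24 (25), head centre y≈+0.7. So seat needs about +2.3, +0.5, −1.2 mm. I'll settle y and yaw from the widths and go above the barrel.

```bash
python3 - <<'E'
from h import *
from cell import arm
Q=pickle.load(open("Q.pkl","rb"));x,y,z=Q[...,0],Q[...,1],Q[...,2]
def st(n,m):
    q=Q[m];print(n,len(q),"y",np.percentile(q[:,1],[.5,99.5]).round(1),"x",np.percentile(q[:,0],[2,50,98]).round(1),"z",np.percentile(q[:,2],[2,50,98]).round(1))
st("plate high",(x>-14)&(x<5)&(z>12)&(z<40)); st("keeper",(x>12)&(x<32)&(z>5)&(z<40)); st("saddle",(x>-135)&(x<-112)&(z>-40)&(z<0)&(abs(y)<70))
st("head",(x>33)&(x<60)&(z>-18)&(z<40)&(abs(y)<28)); st("rodpl",(x>60)&(x<85)&(z>-5)&(z<15)&(abs(y)<20))
st("car",(x>90)&(x<140)&(z>0)&(z<25)&(abs(y)<80))
m=(abs(x-2.5)<3)&(z>-40)&(z<15)&(abs(y)>30)&(abs(y)<60);print("rear yaw deg",np.rad2deg(np.polyfit(y[m],x[m],1)[0]))
m=(abs(x+118)<3)&(z>-45)&(z<-16)&(abs(y)<50);print("saddle yaw deg",np.rad2deg(np.polyfit(y[m],x[m],1)[0]))
g=R.from_euler('z',.066)*FLIP
arm.goto([.555,-.172,.19],g.as_quat())
T=wrist_T(arm);c=arm.camera("wrist");P=wcloud(c,T);pickle.dump((T,c),open("w2.pkl","wb"))
cv2.imwrite("pics/w2.png",c["image"][:,:,::-1]);print(arm.read_t())
im=c["image"].astype(int);m=(im[...,2]>im[...,0]+30)&(im[...,2]>im[...,1]+25)&(abs(P[...,1]+.172)<.06)&(P[...,2]>.06)
q=P[m]
for x0 in np.arange(.46,.66,.01):
    k=q[(q[:,0]>=x0)&(q[:,0]<x0+.01)]
    if len(k)>5: print(round(x0,3),len(k),"y",np.percentile(k[:,1],[1,99]).round(4),"z",np.percentile(k[:,2],[1,98]).round(4))
E
```

```text
plate high 1498 y [-59.1  60.5] x [-9.4 -2.4  3.2] z [12.6 24.5 37.3]
keeper 1200 y [-56.7  58.4] x [18.4 24.7 29.9] z [ 7.4 20.6 24.5]
saddle 1691 y [-44.5  42.8] x [-127.2 -118.6 -116.5] z [-39.2 -23.7  -8.6]
head 1350 y [-20.4  21.9] x [36.5 45.7 58.9] z [ 0.7 14.4 20.3]
rodpl 758 y [-7.2 10.4] x [60.4 72.6 84.4] z [0.6 5.9 8.3]
car 4480 y [-52.9  56.9] x [ 93.2 107.5 123.2] z [ 2.2 11.9 13.9]
rear yaw deg -0.5898741425350685
saddle yaw deg -0.5828389429381384
4.8083
0.47 244 y [-0.2059 -0.1567] z [0.1    0.1156]
0.48 650 y [-0.207  -0.1556] z [0.0959 0.1157]
0.49 665 y [-0.206  -0.1553] z [0.0977 0.1158]
0.5 703 y [-0.2056 -0.1548] z [0.0961 0.1159]
0.51 727 y [-0.2046 -0.1536] z [0.0971 0.1158]
0.52 759 y [-0.2039 -0.1532] z [0.0987 0.1158]
0.53 796 y [-0.2029 -0.1526] z [0.0984 0.116 ]
0.54 826 y [-0.2024 -0.1517] z [0.0986 0.1158]
0.55 858 y [-0.2019 -0.1511] z [0.0986 0.1158]
0.56 881 y [-0.2013 -0.1505] z [0.0983 0.1158]
0.57 913 y [-0.2007 -0.1502] z [0.0985 0.1159]
0.58 852 y [-0.1997 -0.1492] z [0.0988 0.1158]
0.59 547 y [-0.1999 -0.1498] z [0.0967 0.1157]
0.6 388 y [-0.1995 -0.1586] z [0.0946 0.116 ]
0.61 238 y [-0.1994 -0.161 ] z [0.0926 0.1158]
0.62 786 y [-0.2041 -0.1471] z [0.098  0.1276]
0.63 183 y [-0.2079 -0.162 ] z [0.1016 0.1268]
```

View pics/w2.png

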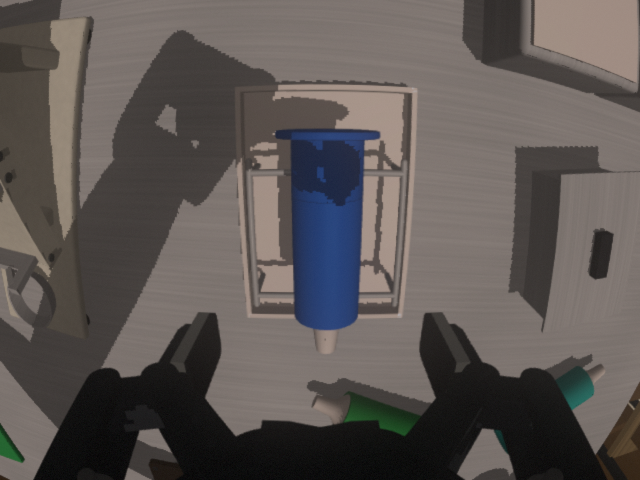

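The close view shows the barrel from flange rim (328,134) to tube end (326,320), with its axis at u≈327. The space beside it is free and the rack crossbars at v≈172 and 295 lie away from the grasp. Axis height is 0.0878 (0.087 expected) and its yaw 0.063; the filler's yaw comes out at −5.8°. Next I grasp.

```bash
python3 - <<'E'
from h import *
from cell import arm
T,c=pickle.load(open("w2.pkl","rb"));P=wcloud(c,T);im=c["image"].astype(int)
m=(im[...,2]>im[...,0]+30)&(im[...,2]>im[...,1]+25)&(abs(P[...,1]+.172)<.06)&(P[...,2]>.06)
q=P[m];f=q[q[:,2]>.1185];print("rim x",np.percentile(f[:,0],[1,10,50,90,99]).round(4),"top",f[:,2].max().round(4))
t=q[q[:,2]<.117];print("front",np.percentile(t[:,0],[.1,.5]).round(4))
k=(q[:,0]>.48)&(q[:,0]<.585)
xs=np.arange(.48,.585,.005);cy=[np.percentile(q[(abs(q[:,0]-x)<.0025)][:,1],[1,99]).mean() for x in xs];A=np.polyfit(xs,cy,1);print("axis",A,np.polyval(A,.56))
xf=np.percentile(f[:,0],10); yaw=np.arctan(A[0]); xm=xf-.062*np.cos(yaw)
p=np.array([xm,np.polyval(A,xm),.066]);print("xf",xf,"grasp",p,yaw)
assert .615<xf<.632
o=(R.from_euler('z',yaw)*FLIP).as_quat()
arm.goto(p+[0,0,.075],o); print(arm.movel(p,speed=.15,guard=15))
arm.command_gripper(.04); print("open",arm.read_opening(),arm.read_force(),arm.read_t())
E
```

```text
rim x [0.6242 0.6255 0.6281 0.6307 0.632 ] top 0.1283
front [0.4755 0.4766]
axis [ 0.0673352  -0.21395289] -0.17624518180820134
xf 0.6255136925175963 grasp [ 0.56365377 -0.17599915  0.066     ] 0.06723370518732345
False
open 0.04026570877585937 [-0.31662383  0.44014721 -0.20238417] 6.2833
```

The fingers closed to 40 mm, less than the 56 mm tube, so the grasp looks wrong. Looking.

```bash
python3 - <<'E'
from h import *
from cell import arm
print(arm.read_tcp_pos(),arm.read_opening())
T=wrist_T(arm);c=arm.camera("wrist");s=arm.camera("side")
pickle.dump((T,c,s),open("w3.pkl","wb"))
a=c["image"];b=cv2.resize(s["image"][200:400,280:500],(640,480))
cv2.imwrite("pics/w3.png",cv2.resize(np.hstack([a,b]),(800,300))[:,:,::-1])
E
```

```text
[ 0.56370028 -0.17602946  0.06615199] 0.04026570877585937
```

View pics/w3.png

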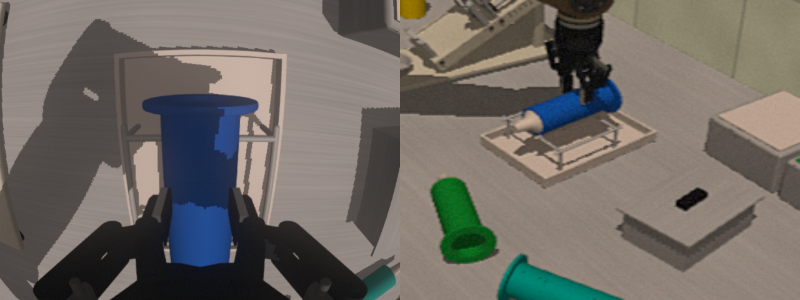

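```bash
python3 - <<'E'
from h import *
T,c,s=pickle.load(open("w3.pkl","rb"));P=wcloud(c,T);im=c["image"].astype(int)
m=(im[...,2]>im[...,0]+30)&(im[...,2]>im[...,1]+25)&(abs(P[...,1]+.172)<.06)&(P[...,2]>.06)
q=P[m]
for x0 in np.arange(.52,.66,.01):
    k=q[(q[:,0]>=x0)&(q[:,0]<x0+.01)]
    if len(k)>5: print(round(x0,3),len(k),"y",np.percentile(k[:,1],[1,99]).round(4),"z",np.percentile(k[:,2],[1,98]).round(4))
f=q[q[:,2]>q[:,2].max()-.008];print("rim",np.percentile(f[:,0],[1,10,50,90,99]).round(4),f[:,2].max())
E
```

```text
0.52 1413 y [-0.2039 -0.1537] z [0.0984 0.1156]
0.53 1552 y [-0.2015 -0.155 ] z [0.1021 0.1156]
0.54 1553 y [-0.1991 -0.1562] z [0.1045 0.1157]
0.55 1643 y [-0.1966 -0.1567] z [0.1063 0.1159]
0.56 1765 y [-0.1952 -0.1565] z [0.1069 0.1157]
0.57 2211 y [-0.1987 -0.1525] z [0.1016 0.178 ]
0.58 2390 y [-0.1975 -0.1513] z [0.1018 0.1156]
0.59 2616 y [-0.1974 -0.1502] z [0.1003 0.1156]
0.6 2925 y [-0.1985 -0.1486] z [0.0982 0.1156]
0.61 3145 y [-0.198  -0.1478] z [0.098  0.1156]
0.62 4042 y [-0.2021 -0.1384] z [0.0625 0.1273]
0.63 1262 y [-0.2079 -0.1524] z [0.062  0.1269]
rim [0.5728 0.5736 0.5743 0.5752 0.5757] 0.1802502988396275
```

The barrel has not moved (top still at 0.1156). I'll command a full close so the grip builds its force, then read the opening again.

```bash
python3 - <<'E'
from h import *
from cell import arm
t=arm.read_t();arm.command_gripper(0.0);print(arm.read_opening(),arm.read_force().round(2),arm.read_t()-t)
arm.movel(arm.read_tcp_pos()+[0,0,.04],speed=.1);arm.pause(.1)
print(arm.read_opening(),arm.read_force().round(2),arm.read_t())
T=wrist_T(arm);c=arm.camera("wrist");P=wcloud(c,T);im=c["image"].astype(int);pickle.dump((T,c),open("w4.pkl","wb"))
m=(im[...,2]>im[...,0]+30)&(im[...,2]>im[...,1]+25)&(abs(P[...,1]+.172)<.06)&(P[...,2]>.06)
q=P[m]
for x0 in np.arange(.52,.66,.01):
    k=q[(q[:,0]>=x0)&(q[:,0]<x0+.01)]
    if len(k)>5: print(round(x0,3),len(k),"y",np.percentile(k[:,1],[1,99]).round(4),"z",np.percentile(k[:,2],[1,50,98]).round(4))
cv2.imwrite("pics/w4.png",c["image"][:,:,::-1])
E
```

```text
0.0004954661615449679 [-2.6   5.82 26.11] 0.46669999999999945
1.0865081209152757e-05 [-1.38  0.24 -0.16] 7.6
0.52 112 y [-0.2048 -0.1527] z [0.0961 0.1014 0.1063]
0.53 189 y [-0.2043 -0.1521] z [0.0948 0.103  0.1081]
0.54 364 y [-0.2037 -0.1513] z [0.0955 0.1053 0.1124]
0.55 936 y [-0.2024 -0.1512] z [0.0979 0.1103 0.1156]
0.56 1449 y [-0.2016 -0.151 ] z [0.0984 0.1126 0.1159]
0.57 1416 y [-0.2009 -0.151 ] z [0.0981 0.1131 0.1604]
0.58 1379 y [-0.2005 -0.1565] z [0.0976 0.1129 0.1158]
0.59 1291 y [-0.199  -0.1549] z [0.0996 0.1133 0.1158]
0.6 1333 y [-0.1912 -0.1536] z [0.1069 0.1133 0.1157]
0.61 1414 y [-0.1923 -0.1525] z [0.1057 0.1132 0.1159]
0.62 1737 y [-0.2042 -0.1484] z [0.0628 0.1157 0.1274]
0.63 436 y [-0.2086 -0.1613] z [0.0627 0.1217 0.1273]
```

View pics/w4.png

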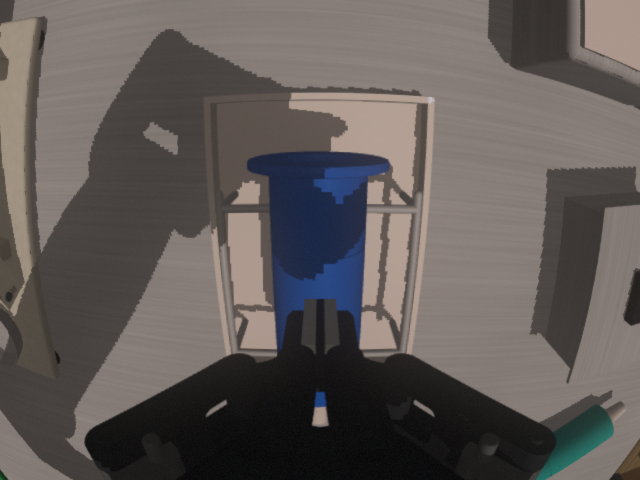

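That shows the fingers shut on top of the barrel, tips at (320,302). They closed above it, and the barrel is still in place on its wires. I'll measure where the tips really are in the tool frame.

```bash
python3 - <<'E'
from h import *
from cell import arm
print(arm.read_tcp_pos(),arm.read_q().round(3))
for f,pts in (("w4.pkl",[(308,302),(312,306),(332,306),(308,320),(332,320),(320,410),(320,425),(320,160),(300,340),(340,345)]),("w2.pkl",[(205,318),(210,330),(436,330),(430,318),(210,350),(205,370)]),("w3.pkl",None)):
    d=pickle.load(open(f,"rb"));T,c=d[0],d[1];print(f,T[:3,3].round(4))
    M=np.linalg.inv(T)
    P=wcloud(c,T)
    if pts is None: pts=[(250,318),(245,335),(378,318),(385,335),(245,360)]
    for u,v in pts:
        p=P[v,u];print(u,v,"depth",c["depth"][v,u].round(4),"world",p.round(4),"tool",(M[:3,:3]@p+M[:3,3]).round(4))
E
```

```text
[ 0.56879165 -0.17706299  0.11398022] [-0.472  0.191  1.84  -0.     1.113  1.032]
w4.pkl [ 0.5688 -0.1771  0.114 ]
308 302 depth 0.1526 world [ 0.5799 -0.1714  0.1599] tool [ 0.0114 -0.005  -0.046 ]
312 306 depth 0.1491 world [ 0.5801 -0.1731  0.1635] tool [ 0.0115 -0.0032 -0.0496]
332 306 depth 0.1483 world [ 0.581  -0.1811  0.1642] tool [ 0.0119  0.0048 -0.0503]
308 320 depth 0.1388 world [ 0.58   -0.1718  0.1744] tool [ 0.0114 -0.0045 -0.0605]
332 320 depth 0.1383 world [ 0.5809 -0.1809  0.1749] tool [ 0.0117  0.0045 -0.061 ]
320 410 depth 0.2528 world [ 0.4549 -0.1846  0.0975] tool [-0.1141 -0.      0.0167]
320 425 depth 0.3863 world [ 0.3313 -0.1928 -0.0006] tool [-2.378e-01 -1.000e-04  1.150e-01]
320 160 depth 0.229 world [ 0.6268 -0.173   0.0627] tool [ 0.0583 -0.0001  0.0512]
300 340 depth 0.1326 world [ 0.5759 -0.1693  0.1824] tool [ 0.0075 -0.0073 -0.0684]
340 345 depth 0.1219 world [ 0.5815 -0.1831  0.1921] tool [ 0.0121  0.0068 -0.0782]
w2.pkl [ 0.5551 -0.1712  0.1901]
205 318 depth 0.1377 world [ 0.5639 -0.1258  0.2517] tool [ 0.0119 -0.0447 -0.0616]
210 330 depth 0.1375
[... 152 characters left out ...]
318 depth 0.1384 world [ 0.5694 -0.2132  0.2509] tool [ 0.0115  0.0429 -0.0608]
210 350 depth 0.1355 world [ 0.5532 -0.1287  0.2579] tool [ 0.001  -0.0426 -0.0677]
205 370 depth 0.1292 world [ 0.5494 -0.1284  0.2658] tool [-0.0028 -0.0431 -0.0757]
w3.pkl [ 0.5637 -0.176   0.0662]
250 318 depth 0.1471 world [ 0.5692 -0.1471  0.1193] tool [ 0.0075 -0.0284 -0.0531]
245 335 depth 0.1282 world [ 0.5734 -0.1485  0.138 ] tool [ 0.0115 -0.0268 -0.0718]
378 318 depth 0.1395 world [ 0.5767 -0.1975  0.1258] tool [ 0.0116  0.0223 -0.0597]
385 335 depth 0.1285 world [ 0.5766 -0.1984  0.1375] tool [ 0.0114  0.0232 -0.0714]
245 360 depth 0.1121 world [ 0.5749 -0.1515  0.1545] tool [ 0.0128 -0.0237 -0.0883]
```

The depth puts the shut fingertips about 45 mm short of the reported TCP, in both the open and shut views. This explains the fingers closing over the barrel's top. The barrel heights and the filler agree with the description in the same frame, so the cameras are right and the finger length is what's off. I'll allow for it: the grasp point at 56 mm opening is about 69 mm behind the TCP. I regrasp lower and check by opening, lift and depth.

```bash
python3 - <<'E'
from h import *
from cell import arm
T,c=pickle.load(open("w4.pkl","rb"));P=wcloud(c,T);im=c["image"].astype(int)
m=(im[...,2]>im[...,0]+30)&(im[...,2]>im[...,1]+25)&(abs(P[...,1]+.172)<.06)&(P[...,2]>.06)&(P[...,2]<.14)
f=P[m&(P[...,2]>.1185)];print("rim x",np.percentile(f[:,0],[1,10,50,90]).round(4))
p=np.array([.5637,-.1760,.019]);o=(R.from_euler('z',.067)*FLIP).as_quat()
arm.command_gripper(.085)
arm.goto(p+[0,0,.11],o)
if arm.movel(p,speed=.12,guard=12): print("GUARD",arm.read_tcp_pos())
else:
    arm.command_gripper(.045);print("open",arm.read_opening(),arm.read_force().round(2))
    if arm.read_opening()>.05:
        arm.movel(p+[0,0,.05],speed=.1);arm.pause(.1);print(arm.read_opening(),arm.read_force().round(2))
T=wrist_T(arm);c=arm.camera("wrist");pickle.dump((T,c),open("w5.pkl","wb"));P=wcloud(c,T);M=np.linalg.inv(T)
im=c["image"].astype(int);m=(im[...,2]>im[...,0]+30)&(im[...,2]>im[...,1]+25)
q=P[m]@M[:3,:3].T+M[:3,3];q=q[(abs(q[:,1])<.05)&(q[:,2]<.05)]
for x0 in np.arange(.01,.08,.01):
    k=q[(q[:,0]>=x0)&(q[:,0]<x0+.01)]
    if len(k)>5: print(round(x0,3),len(k),"y",np.percentile(k[:,1],[1,99]).round(4),"toolz",np.percentile(k[:,2],[1,50]).round(4))
print(arm.read_t(),arm.read_tcp_pos())
cv2.imwrite("pics/w5.png",c["image"][:,:,::-1])
E
```

```text
rim x [0.6253 0.6263 0.6287 0.6311]
open 0.05488712113016293 [-0.06  2.23  5.27]
0.05466350667352048 [-0.54 -0.24 -3.18]
0.01 3843 y [-0.0249  0.0248] toolz [-0.0958 -0.0923]
0.02 4250 y [-0.0243  0.0245] toolz [-0.0954 -0.0923]
0.03 4896 y [-0.024   0.0246] toolz [-0.0954 -0.0923]
0.04 5550 y [-0.024   0.0248] toolz [-0.0955 -0.0925]
0.05 5108 y [-0.0236  0.0242] toolz [-0.0955 -0.0923]
0.06 12128 y [-0.0343  0.0317] toolz [-0.1073 -0.0981]
10.9333 [ 0.5628527  -0.17560777  0.06776956]
```

Held: opening 54.7 mm, weight about 3.2 N, barrel level in the hand with its axis 67.8 mm behind the TCP, centred. Next I carry it to the hover above the seat and compare flange and gap there.

```bash
cat >> h.py <<'E'
B0=bed(np.deg2rad(-6.4));B=bed(np.deg2rad(-5.8))
SEAT=np.array([.571,.184,.17])+B0.apply([.0023,.0005,-.001])
OB=(B*FLIP).as_quat()
def tcp(bedpt,toolpt):
    "TCP that brings toolpt (tool axes) to bedpt (seat axes), tool square to the bed"
    return SEAT+B.apply(np.array(bedpt))-(B*FLIP).apply(np.array(toolpt))
def blue(im): im=im.astype(int);return (im[...,2]>im[...,0]+30)&(im[...,2]>im[...,1]+25)
E
python3 - <<'E'
from h import *
from cell import arm
T,c=pickle.load(open("w5.pkl","rb"));P=wcloud(c,T);M=np.linalg.inv(T)
q=P[blue(c["image"])]@M[:3,:3].T+M[:3,3];f=q[(q[:,2]<-.0985)&(abs(q[:,1])<.05)&(q[:,2]>-.115)]
print("rim tool x",np.percentile(f[:,0],[1,5,10,50,90,99]).round(4))
fx=np.percentile(f[:,0],10);F=[fx,0,-.0678];print(F,SEAT)
p=arm.read_tcp_pos();arm.movel([p[0],p[1],.2],speed=.25)
arm.goto(tcp([.003,0,.15],F),OB);arm.movel(tcp([.003,0,.085],F),speed=.15);arm.pause(.2)
T=wrist_T(arm);c=arm.camera("wrist");pickle.dump((T,c,F),open("w6.pkl","wb"));P=wcloud(c,T)
Q=B.inv().apply((P-SEAT).reshape(-1,3)).reshape(480,640,3)*1e3
b=blue(c["image"]);x,y,z=Q[...,0],Q[...,1],Q[...,2]
def st(n,m):
    q=Q[m];print(n,len(q),*(a+str(np.percentile(q[:,i],[1,10,50,90,99]).round(1)) for i,a in enumerate("xyz")) if len(q) else "")
st("rim",b&(z>116)&(z<130)&(abs(y)<50));st("tube",b&(x<-5)&(x>-60)&(z>95)&(z<118))
st("keeper",~b&(x>12)&(x<32)&(z>5)&(z<40)&(abs(y)<65));st("plate",~b&(x>-16)&(x<6)&(z>12)&(z<40)&(abs(y)<65));st("head",~b&(x>25)&(x<60)&(z>0)&(z<30)&(abs(y)<28))
print(arm.read_t(),arm.read_opening(),B.inv().apply(arm.read_tcp_pos()-SEAT))
cv2.imwrite("pics/w6.png",c["image"][:,:,::-1])
E
```

```text
rim tool x [0.0617 0.0621 0.0625 0.0652 0.0672 0.0675]
[np.float64(0.0624800451341728), 0, -0.0678] [0.57353206 0.18421912 0.17028397]
rim 6162 x[3.1 3.9 6.7 8.6 8.9] y[-23.5 -17.4   0.2  17.7  23.9] z[116.2 117.8 122.3 124.7 125.7]
tube 24330 x[-59.2 -52.1 -27.6  -9.1  -5.4] y[-24.4 -18.1   0.3  18.6  24.9] z[ 96.8 102.7 110.4 112.7 113.5]
keeper 2885 x[16.2 17.4 22.2 26.5 27.5] y[-57.2 -51.  -25.8  51.3  57.3] z[ 8.2 11.2 21.2 24.6 25.5]
plate 47 x[-1.1 -0.7 -0.1  0.3  0.5] y[-60.2 -59.8 -56.8  59.   59.8] z[13.2 14.  14.9 16.1 16.6]
head 3208 x[26.4 35.  43.  55.1 59.5] y[-21.1 -14.2   0.4  14.5  21. ] z[ 1.4  5.9 15.3 20.4 23. ]
13.8833 0.05464101504914051 [-0.05841235  0.00030971  0.01819729]
```

View pics/w6.png

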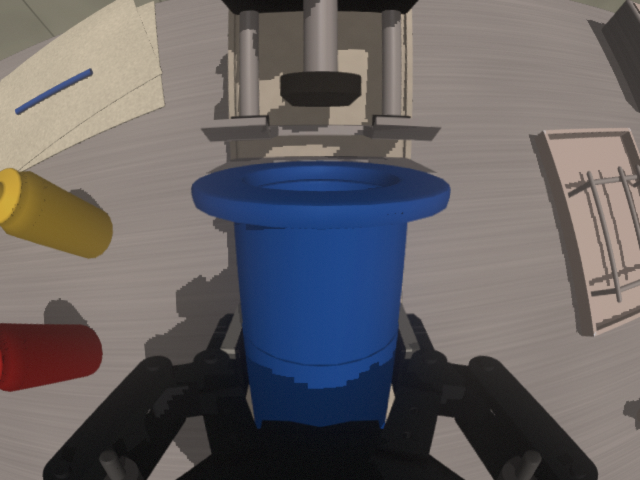

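The view shows the barrel held squarely, flange at (320,190) ahead of the gap, and keeper at v≈130. Numbers: flange x 3.1–8.9, plate rear about 0.3, keeper front 16.2, all centred within 0.5 mm in y. I aim for the middle of the gap and lower it under guard.

```bash
python3 - <<'E'
from h import *
from cell import arm
F=pickle.load(open("w6.pkl","rb"))[2]
loc=lambda:(B.inv().apply(arm.read_tcp_pos()-SEAT)+np.array([F[0],0,.0678]))*1e3
arm.movel(tcp([.0045,0,.07],F),speed=.1)
g=arm.movel(tcp([.0045,0,.012],F),speed=.08,guard=12);print("1",g,loc().round(1),arm.read_force().round(1))
if not g:
    g=arm.movel(tcp([.0045,0,-.006],F),speed=.025,guard=12);print("2",g,loc().round(1),B.inv().apply(arm.read_force()).round(1))
arm.pause(.1)
T=wrist_T(arm);c=arm.camera("wrist");pickle.dump((T,c,F),open("w7.pkl","wb"));P=wcloud(c,T)
Q=B.inv().apply((P-SEAT).reshape(-1,3)).reshape(480,640,3)*1e3
b=blue(c["image"]);x,y,z=Q[...,0],Q[...,1],Q[...,2]
def st(n,m):
    q=Q[m];print(n,len(q),*(a+str(np.percentile(q[:,i],[1,10,50,90,99]).round(1)) for i,a in enumerate("xyz")) if len(q) else "")
st("rim",b&(z>31)&(z<50)&(abs(y)<50));st("tube near",b&(x<-10)&(x>-25)&(z>10));st("tube far",b&(x<-30)&(x>-45)&(z>10))
print(arm.read_t(),arm.read_opening(),loc().round(1))
E
```

```text
1 False [ 4.9  0.1 12.3] [ 0.9  0.5 -2.9]
2 True [ 4.7 -0.2  0.9] [-0.1 -0.8  4.2]
rim 6000 x[3.9 4.7 7.5 9.4 9.7] y[-23.2 -17.3  -0.   17.2  23.1] z[31.2 32.6 37.  39.3 40.2]
tube near 7900 x[-24.8 -23.4 -17.2 -11.4 -10.2] y[-24.6 -18.2   0.   18.2  24.5] z[11.6 17.7 25.1 27.4 28.2]
tube far 6105 x[-44.8 -43.3 -37.2 -31.4 -30.1] y[-24.7 -18.5   0.   18.5  24.8] z[11.5 17.3 25.1 27.5 28.2]
15.7167 0.05456228324055922 [ 4.7 -0.2  0.9]
```

Seated: contact at z≈+0.9 and the tube top reads 28.2 (28 expected), level along x, flange front at x≈4. I slide it gently down to the plate, release, back off along the bed's z and check.

```bash
python3 - <<'E'
from h import *
from cell import arm
F=pickle.load(open("w6.pkl","rb"))[2]
loc=lambda:(B.inv().apply(arm.read_tcp_pos()-SEAT)+np.array([F[0],0,.0678]))*1e3
l=loc()/1e3
g=arm.movel(tcp([-.003,l[1],l[2]],F),speed=.03,guard=10);print("slide",g,loc().round(1),B.inv().apply(arm.read_force()).round(1))
arm.command_gripper(.085);print(arm.read_opening());l=loc()/1e3
arm.movel(tcp([l[0],l[1],.13],F),speed=.15);arm.pause(.1)
T=wrist_T(arm);c=arm.camera("wrist");pickle.dump((T,c,F),open("w8.pkl","wb"));P=wcloud(c,T)
Q=B.inv().apply((P-SEAT).reshape(-1,3)).reshape(480,640,3)*1e3
b=blue(c["image"]);x,y,z=Q[...,0],Q[...,1],Q[...,2]
def st(n,m):
    q=Q[m];print(n,len(q),*(a+str(np.percentile(q[:,i],[1,10,50,90,99]).round(1)) for i,a in enumerate("xyz")) if len(q) else "")
st("rim",b&(z>31)&(z<50)&(abs(y)<50))
for a in (-20,-50,-80,-110,-135): st("tube",b&(abs(x-a)<6)&(z>0))
im=c["image"].astype(int);r=(im[...,0]>90)&(im[...,1]<50)&(im[...,2]<60)&(abs(y)<25)
st("grip top",r&(z>78));st("grip",r&(z>30))
st("carriage",(im.max(2)<60)&(x>80)&(x<140)&(z>5)&(z<20)&(abs(y)<60))
print(arm.read_t());cv2.imwrite("pics/w8.png",c["image"][:,:,::-1])
E
```

```text
slide True [ 2.  -0.   1.3] [ 2.1  0.8 -0.7]
0.08499655170942454
rim 909 x[0.4 1.2 3.5 5.9 6.2] y[-23.3 -18.4   0.   18.5  23.9] z[31.1 32.7 37.4 39.5 40.5]
tube 1586 x[-25.8 -24.7 -19.9 -15.2 -14.2] y[-26.2 -20.2  -0.6  19.5  24.7] z[ 8.7 15.4 24.8 27.5 28.5]
tube 1454 x[-55.9 -54.8 -49.9 -45.1 -44.2] y[-25.7 -20.4  -0.7  19.4  24.7] z[11.1 15.9 24.8 27.6 28.5]
tube 1230 x[-85.8 -84.7 -79.9 -75.2 -74.1] y[-26.1 -20.1  -0.1  19.6  24.5] z[ 9.4 15.8 24.9 27.5 28.4]
tube 609 x[-115.9 -114.7 -109.2 -105.  -104.1] y[-12.4  -8.3   3.9  15.5  20. ] z[18.6 22.7 26.3 27.7 28.4]
tube 688 x[-140.9 -140.  -136.1 -131.  -129.3] y[-25.9 -21.5  -0.2  15.6  22.9] z[10.8 16.2 25.4 27.5 28.2]
grip top 0
grip 0
carriage 1230 x[ 95.4  96.1  97.1  98.7 100. ] y[-53.1 -45.1   2.1  46.   54.1] z[ 5.3  7.  10.9 12.9 14.1]
17.5
```

View pics/w8.png

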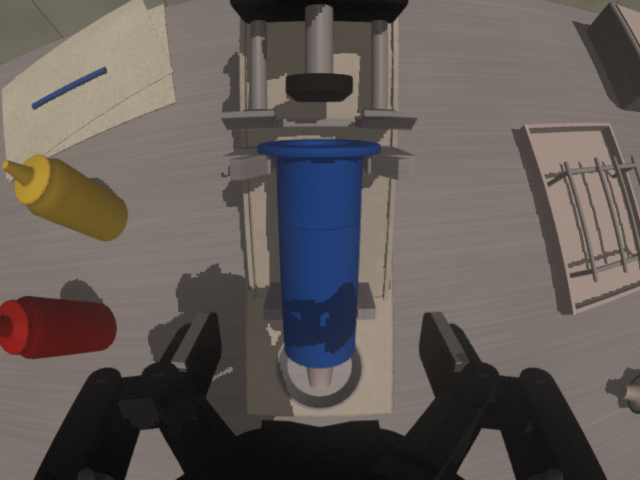

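The view shows the barrel in the seat (flange at (320,148) behind the plate, front of the keeper at v≈120) and the fingers clear. Flange x is 0.4–6.2 and the tube top is 28.4 along its whole length, so it is fully home. Next is the plunger: I find the grip, check the uphill end's height, grasp the grip and pull it down the slope.

```bash
python3 - <<'E'
from h import *
from cell import arm
T,c=pickle.load(open("w1.pkl","rb"));im=c["image"].astype(int)
Q=B.inv().apply((wcloud(c,T)-SEAT).reshape(-1,3)).reshape(480,640,3)*1e3
r=(im[...,0]>90)&(im[...,1]<50)&(abs(Q[...,1])<25)&(Q[...,2]>78);q=Q[r]
print("top disc",len(q),np.percentile(q,[2,50,98],axis=0).round(1).tolist())
d=pickle.load(open("c0.pkl","rb"))["top"];Q2=B.inv().apply((cloud(d)-SEAT).reshape(-1,3))*1e3
for a in range(90,230,10):
    k=Q2[(abs(Q2[:,0]-a)<5)&(abs(Q2[:,1])<70)];print(a,len(k),np.nanmax(k[:,2]).round() if len(k) else "",end="; ")
gx=(np.percentile(q[:,0],2)+np.percentile(q[:,0],98))/2e3; gy=np.percentile(q[:,1],[2,98]).mean()/1e3
print("\ngrip",gx,gy);assert .100<gx<.115 and abs(gy)<.003
G=[0,0,-.065]
arm.goto(tcp([gx-.02,gy,.16],G),OB);arm.movel(tcp([gx,gy,.12],G),speed=.2)
g=arm.movel(tcp([gx,gy,.057],G),speed=.1,guard=12);print("down",g,arm.read_force().round(1))
if not g:
    arm.command_gripper(.015);print("open",arm.read_opening(),B.inv().apply(arm.read_force()).round(1))
print(((B.inv().apply(arm.read_tcp_pos()-SEAT)))*1e3,arm.read_t())
E
```

```text
top disc 591 [[100.7, -8.8, 79.7], [107.1, 0.2, 81.2], [112.2, 9.1, 82.9]]
90 52 13.0; 100 127 89.0; 110 173 88.0; 120 341 88.0; 130 151 -22.0; 140 232 -21.0; 150 235 -21.0; 160 223 -2.0; 170 395 7.0; 180 217 -3.0; 190 165 -294.0; 200 160 -300.0; 210 165 -304.0; 220 159 -311.0; 
grip 0.10644328059340562 0.00016220322292870114
down False [-0.5  0.2 -0.8]
open 0.024758225713140236 [-1.4 -0.   5.3]
[106.65885845   0.17042258  -7.44930786] 19.9
```

The grip is held (24.8 mm on a 26 mm grip) at x≈106.5, so travel is about 5.5 mm and the stop should come near x≈42.

```bash
python3 - <<'E'
from h import *
from cell import arm
G=[0,0,-.065]
loc=lambda:(B.inv().apply(arm.read_tcp_pos()-SEAT)+np.array([0,0,.065]))*1e3
fb=lambda:B.inv().apply(arm.read_force()).round(1)
l=loc()/1e3
g=arm.movel(tcp([.050,l[1],l[2]],G),speed=.08,guard=30);print(g,loc().round(1),fb(),arm.read_opening(),arm.read_t())
if not g or loc()[0]<55:
    g=arm.movel(tcp([.030,l[1],l[2]],G),speed=.03,guard=22);print(g,loc().round(1),fb(),arm.read_opening(),arm.read_t())
E
```

```text
False [49.  -0.1 57.5] [-2.3 -2.2  4.7] 0.024594953941200298 20.7583
True [40.1  0.  57.5] [ 2.5  0.6 -0.3] 0.024260796789585173 21.2583
```

The guard tripped at x≈40, right where the stop is expected. I release, back off, and look.

```bash
python3 - <<'E'
from h import *
from cell import arm
G=[0,0,-.065]
arm.command_gripper(.085);l=B.inv().apply(arm.read_tcp_pos()-SEAT)
arm.movel(SEAT+B.apply(l+[0,0,.10]),speed=.2)
arm.movel(SEAT+B.apply(l+[-.09,0,.14]),speed=.2);arm.pause(.2)
T=wrist_T(arm);c=arm.camera("wrist");s=arm.camera("side");pickle.dump((T,c,s),open("w9.pkl","wb"))
Q=B.inv().apply((wcloud(c,T)-SEAT).reshape(-1,3)).reshape(480,640,3)*1e3;x,y,z=Q[...,0],Q[...,1],Q[...,2]
b=blue(c["image"]);im=c["image"].astype(int)
def st(n,m):
    q=Q[m];print(n,len(q),*(a+str(np.percentile(q[:,i],[1,10,50,90,99]).round(1)) for i,a in enumerate("xyz")) if len(q) else "")
st("rim",b&(z>31)&(z<50)&(abs(y)<50))
for a in (-30,-80,-130): st("tube",b&(abs(x-a)<6)&(z>0))
r=(im[...,0]>90)&(im[...,1]<50)&(abs(y)<25);st("grip top",r&(z>78));st("carriage",(im.max(2)<60)&(x>10)&(x<90)&(z>8)&(z<20)&(abs(y)<60))
print(arm.read_t(),arm.read_force().round(1))
cv2.imwrite("pics/w9.png",c["image"][:,:,::-1])
E
```

```text
rim 510 x[0.4 1.1 3.5 6.  6.4] y[-23.5 -18.7   0.1  18.9  23.7] z[31.  32.5 37.  39.4 40.3]
tube 892 x[-35.8 -34.8 -29.9 -25.2 -24.1] y[-25.6 -20.2   0.1  19.6  25.1] z[10.9 15.6 24.6 27.5 28.5]
tube 777 x[-85.9 -84.8 -80.  -75.2 -74.2] y[-26.  -20.4  -0.7  19.3  24.5] z[10.2 15.9 24.7 27.5 28.6]
tube 177 x[-135.9 -135.1 -130.6 -125.1 -124.1] y[-26.  -24.6 -18.7  -9.6  20.9] z[ 8.9 12.1 20.  24.4 26.8]
grip top 826 x[33.2 35.7 42.7 49.5 52.2] y[-9.9 -7.4 -0.   6.7  9.2] z[78.8 80.  81.2 82.2 82.8]
carriage 3171 x[28.9 31.4 41.3 51.9 54.4] y[-53.8 -45.6  12.9  47.1  54.9] z[ 9.8 11.6 13.1 14.2 15.2]
23.4667 [-0.1 -0.   0.1]
```

View pics/w9.png

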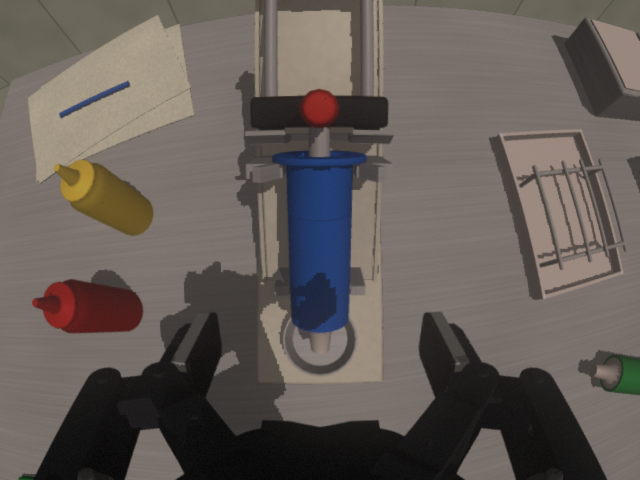

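The picture shows the carriage up against the keeper (grip at (320,107)), its rod running into the barrel. The barrel is still home, the bottles are standing, and nothing touches the arm. The grip is at x≈42–42.7, and 42 is the full 70 mm of travel. Handing in.

```bash
python3 -c "
from cell import arm
arm.job_done();print(arm.read_t())"
```

```text
the job is handed in; nothing more can be done
the job is handed in; nothing more can be done
```

The blue barrel is back in the filler's seat and released, and the plunger is run down to its stop. I handed the job in at about 23.5 s on the robot's clock; no verdict is reported.

- **Barrel:** I lowered it into the seat under a force guard, slid it downhill until the flange met the slotted plate, then let go. The last check put the flange at seat x = 0.4 to 6.4 mm, within the 16 mm gap. The tube top was at about z = 28.5 mm (28 expected) at x = −30 and −80. At x = −130 my last view was partly blocked, but it read 28.2 just after release.
- **Plunger:** I gripped the red grip and pulled it down until the 22 N guard tripped. It now stands at x of about 42.7 mm, and the carriage centre at about 41.6 mm; 42 mm is full travel. That agrees with the stop to within the roughly 1 mm I can measure.
- **Surroundings:** The hand was clear with about zero force. Both bottles look upright and in place. I only saw the pan at the edge of the last views, and the arm never went near it.

**What went wrong:** My first grasp closed over the top of the barrel. The camera depth put the fingertips about 45 mm short of the reported TCP, which disagrees with the description. The shut fingers pressed on the barrel with about 26 N and pushed the arm up about 8 mm, but the barrel did not move measurably. I allowed for the offset, and every later grasp and placement fitted.

I viewed 11 pictures, one over the budget.

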